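# Peel the liner tray off its stack

### The job

Take the colour jar out of the top blue tray and stand it upright on the bare table, clear of the stack, and let go of it. Then take the blue tray by its upturned corner tab and peel it off the clipped stack: first raise that corner about 3 cm while the opposite corner stays down, then lift the whole tray away and hold it up, right way up and roughly level, at least 15 cm above the table. Leave the steel trays and plaster bat standing where they are, do not disturb the timer, beaker or plug, and finish while still holding the tray.

Things in the scene. Friction and masses are not known exactly. Their poses are not given: they have to be found in the camera images.
- tray: Blue plastic tray on top of the stack, about 70 g. Square, 150 mm a side, 24 mm high. Origin: centre of its underside, 36 mm above the table at rest; z up. Its DIAGONALS lie along x and y: pull tab on the -x corner, heel at +x. Floor 2 mm, rim 14 mm wide. Four sprung orange beads on the stack hold the rim down, each yielding at about 2 N: two near the tab corner, two near the heel.
- tab (a point): Grip point in the middle of the blue tray's upturned tab: 111 mm along -x from the tray's origin, 40.5 mm above it. The tab is an upright plate, 9 mm thick along the tray's x, 38 mm wide along its y, from the rim's top (16.5 mm below this point) to 16 mm above this point. Axes are the tray's.
- heel (a point): Point on the underside of the blue tray's rim at the corner opposite the tab: 100 mm along the tray's +x and 21.5 mm above its origin.
- stack: Two dark steel trays, shaped like the blue one, fixed on a round white plaster bat (200 mm across, 20 mm thick): one loose body, 1.25 kg. Origin: centre of the bat's underside; axes parallel to the nested blue tray's. Its rim is 52 mm high; its four clips with orange beads, 35 mm off the middle of each side, stand 70 mm high and 18 mm outside the rim.
- jar: Closed colour jar, orange with a black lid, 48 mm diameter, 58 mm high, about 95 g (varies), standing in the blue tray. Origin: centre of its base; z up. When setting it down, mind the fixed cup of brushes (83 mm diameter, 200 mm high with its tools) at about x 0.47, y -0.37 m on the right of the table.
- timer: Bystander: white and dark grey dial timer, 63 mm diameter, 52 mm high. Origin: centre of its base.
- beaker: Bystander: white plastic beaker, 71 mm diameter, 93 mm high. Origin: centre of its base.
- plug: Bystander: white plaster plug, 44 mm diameter, 34 mm high. Origin: centre of its base.
Not all that is in view belongs to the job. What is shaped like the jar but purple is not meant.

How it is judged:
On the way, in this order (a step that is already met when the one before it is completed fails the run):
1. the jar stands upright on the table clear of the stack, let go, with the blue tray still seated (height (world z) of jar between -0.008 and 0.008 m and angle between jar's own z axis and vertical below 0.1 rad and horizontal distance between jar and stack above 0.125 m and linear speed of jar below 0.02 m/s and contact force between the fingers and jar below 0.1 N and z of tab in the frame of stack below 0.084 m), for 0.2 s.
2. the tab corner is raised at least 20 mm while the opposite corner is still down (risen less than 8 mm) (z of tab in the frame of stack above 0.0965 m and z of heel in the frame of stack below 0.0655 m), for 0.1 s.
At the end, for the whole second after the job is handed in: The blue tray is held still in the fingers, clear of the stack, at least 150 mm above the table, level within 20 degrees and right way up; the jar stands upright on the table, let go, at least 125 mm from the stack's centre; the stack stands flat within 40 mm of where it was (height (world z) of each of tray, tab, heel above 0.15 m and angle between tray's own z axis and vertical below 0.35 rad and linear speed of tray below 0.03 m/s and contact force between the fingers and tray above 1 N and contact force between tray and stack below 0.1 N and height (world z) of jar between -0.008 and 0.008 m and angle between jar's own z axis and vertical below 0.1 rad and horizontal distance between jar and stack above 0.125 m and contact force between the fingers and jar below 0.1 N and height (world z) of stack below 0.006 m and angle between stack's own z axis and vertical below 0.05 rad and distance of stack from where it was at the start of the episode below 0.04 m); the arm keeps its last pose, push and grip.
It fails at once if the jar tips over (angle between jar's own z axis and vertical above 0.6 rad).
It fails at once if the stack is lifted, tipped or shoved away (height (world z) of stack above 0.015 m or angle between stack's own z axis and vertical above 0.12 rad or distance of stack from where it was at the start of the episode above 0.04 m).
It fails at once if the timer, beaker or plug is knocked away or over (distance of any of timer, beaker, plug from where it was at the start of the episode above 0.03 m or angle between any of beaker, timer, plug's own z axis and vertical above 0.4 rad).
It also fails if it takes over 48 s, if anything falls off the work surface, if the arm or the gripper's body presses on something with over 40 N, if the wrist force passes 120 N, or if a joint passes its speed limit or range.

### The arm

A 7-joint arm with a two-finger parallel gripper is mounted at the origin on a cart in front of the work surface, level with it; the furniture and walls round the work are solid. World frame = base frame: x ahead of the robot, y to its left, z up, the work surface at z = 0. Lengths are in m, angles in rad, forces in N, time in s.
With the tool pointing down it reaches from about 0.35 to 0.9 m from the base axis. Payload 8.1 kg.
Tool frame: the origin (TCP) lies between the finger pads; the fingertips stand 11 mm ahead of it and the grasp point (between the pads) lies 8 mm behind it; z points along the fingers, y is the line along which they close (so a half turn about z gives the same grasp; the last joint's range is limited). The gripper opens to 92 mm and grips with 3 to 60 N. Pads are 19 mm wide; open, the fingers measure 130 mm over their backs; the gripper's body (75 mm by 190 mm) begins 47 mm behind the grasp point.
Start: joints at [-1.332, 0.434, 0.025, 1.573, -0.012, 1.134, -0.075], TCP at [0.21, 0.589, 0.207] pointing down, gripper open.
Joint ranges: [-2.62, 2.62], [-0.44, 2.09], [-1.27, 1.32], [0.08, 2.57], [-1.32, 4.46], [0.12, 2], [-2.74, 2.74]. Speed limits (rad/s): [2.22, 2.22, 3.01, 3.01, 3.14, 3.14, 3.14].

### API

Orientations are given as a rotation vector (axis times angle).
In Python, from cell import observe, get_image, camera_params, sign_off gives the robot as it stands.
- The arm moves only by the shell command python3 -m pendant 'ROWS' [FORCE]. ROWS is JSON, one flat list of numbers, 7 for each row, row after row: the shift along the tool's x, y, z in m, then the turn, a rotation vector about the tool's x, y, z in rad, then the finger opening in m, from 0 to 0.0918. In form: [dx, dy, dz, rx, ry, rz, jaw, dx, dy, dz, rx, ry, rz, jaw, ...]. A call has 1 to 10 rows; each row shifts and turns the commanded pose from where the row before left it, along the tool's axes as they then stand; what a row does not reach is not made up. A row lasts 1/8 s, in which the tool goes at most 62.5 mm and 10.7 degrees, less where a joint would pass 70% of its speed; a pose out of reach is approached as far as the arm can. A call is refused whole if a number of a shift passes 0.0625 or a number of a turn 0.188, either way. A call with a gripper value outside its range is refused whole. The fingers move at their own pace and stop on an object; FORCE is the grip in N (left out, the last holds). Time passes only in rows, so rows that do not move let the fingers close. It gives the time, the measured TCP pose, the force, the opening and the grip force at its end, in the units of the state.
- observe(): the state, without advancing time (a new reading comes with each control period).
- get_image(name): name is "scene" or "top"; returns the picture (420x560x3 uint8, red, green, blue); there is no depth.
- camera_params(name): a dict with "intrinsics" (3x3 intrinsics, pixels), "eye" and "rotation" of the camera in the world. Camera axes: x right, y down, z forward; pixel columns grow to the right and rows downward; lengths in m; the calibration is good to about 2 mm. A picture is of the moment at which its call begins. camera_params takes no time and is no camera call.
- sign_off(): hands the job in; it is judged then, once.
The state is a dict: "clock": time; "joints": joint angles; "dq": joint speeds; "joint_efforts": joint torques, N m; "position": TCP position; "ee_rot": TCP orientation; "force": force on the tool from outside, world axes, zero at the start; "ft_torque": the same for the moment, N m; "width": opening from 0.0 (shut) to 1.0 (fully open); "gripper_force": force on a finger pad.
Only numpy, scipy, OpenCV 4.12 (cv2) and the standard library are available. Lean on these libraries where they do the work, as an engineer would, in place of code of your own. Each camera call takes 0.05 s, during which the arm holds its last target. There are 200 camera calls.

## Working session

There is one attempt and no reset: what is moved stays moved. The work goes in short steps, Python scripts to look and compute and a shell command to move; the robot and the scene stay as the last step left them, time stands still between calls to the robot, and variables do not carry over. Pictures are saved under pics/ and viewed, at most 10 in all, crops included, and the job is handed in when it is done.

```bash
mkdir -p pics && ls && cat > h.py <<'E'
import numpy as np,cv2
from cell import observe,get_image,camera_params
from scipy.spatial.transform import Rotation as R
def ray(cam,u,v):
    p=camera_params(cam);K=np.array(p["intrinsics"]);Rm=np.array(p["rotation"]);e=np.array(p["eye"])
    return e,Rm@np.linalg.inv(K)@[u,v,1.]
def atz(cam,u,v,z):
    e,d=ray(cam,u,v);return e+d*(z-e[2])/d[2]
def proj(cam,P):
    p=camera_params(cam);c=np.array(p["rotation"]).T@(np.array(P)-p["eye"]);q=np.array(p["intrinsics"])@c;return q[:2]/q[2]
E
python3 - <<'E'
from h import *
for c in("top","scene"):
    cv2.imwrite(f"pics/{c}0.png",get_image(c)[:,:,::-1]);print(camera_params(c))
o=observe();print(o)
print(R.from_rotvec(o["ee_rot"]).as_matrix().round(3))
E
```

```text
pics
{'intrinsics': array([[450.8859518 ,   0.        , 283.08903819],
       [  0.        , 450.8859518 , 209.5486796 ],
       [  0.        ,   0.        ,   1.        ]]), 'eye': array([0.42629163, 0.14282494, 1.07909281]), 'rotation': array([-2.13795079,  2.09328679, -0.19337314])}
{'intrinsics': array([[384.69331094,   0.        , 280.9262671 ],
       [  0.        , 384.69331094, 211.46934825],
       [  0.        ,   0.        ,   1.        ]]), 'eye': array([ 0.19171579, -0.39576478,  0.57262804]), 'rotation': array([-2.12846303,  0.66575576, -0.36713992])}
{'clock': 0.1, 'joints': array([-1.33161857,  0.43515116,  0.02495508,  1.57399307, -0.01158357,
        1.13399656, -0.07510429]), 'dq': array([ 0.00322319, -0.00539112, -0.00119347, -0.00104164, -0.00096987,
       -0.00116654, -0.00026797]), 'joint_efforts': array([ 3.54199605e-03, -6.69113803e+01,  9.88173634e-01, -3.15144110e+01,
       -6.04801322e-02,  3.74361465e-02,  4.71496719e-05]), 'position': array([0.20936291, 0.58838194, 0.20652963]), 'ee_rot': array([-5.34313232e-01, -3.09571508e+00,  2.19841521e-03]), 'force': array([ 0.42383432, -0.51209612, -0.21308847]), 'ft_torque': array([-0.02802857,  0.04892708, -0.007261  ]), 'gripper_force': 0.0, 'width': 1.0016635519556}
[[-0.942  0.335 -0.   ]
 [ 0.335  0.942 -0.001]
 [-0.    -0.001 -1.   ]]
```

```bash
sed -i 's/np.array(p\["rotation"\])/R.from_rotvec(p["rotation"]).as_matrix()/' h.py && python3 -c "
import cv2
for c in('top','scene'): cv2.imwrite(f'pics/{c}0b.png',cv2.resize(cv2.imread(f'pics/{c}0.png'),(800,600),interpolation=2))"
```

```text
(no output)
```

View pics/top0b.png

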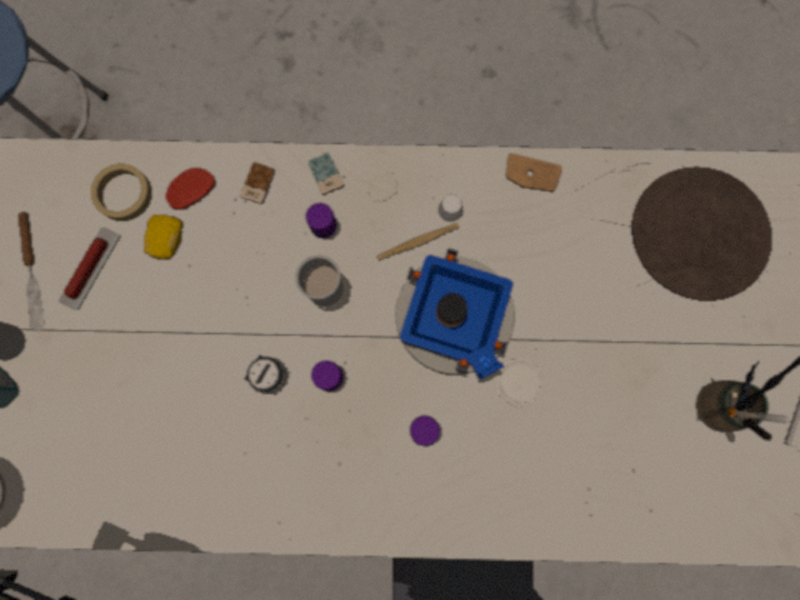

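View pics/scene0b.png

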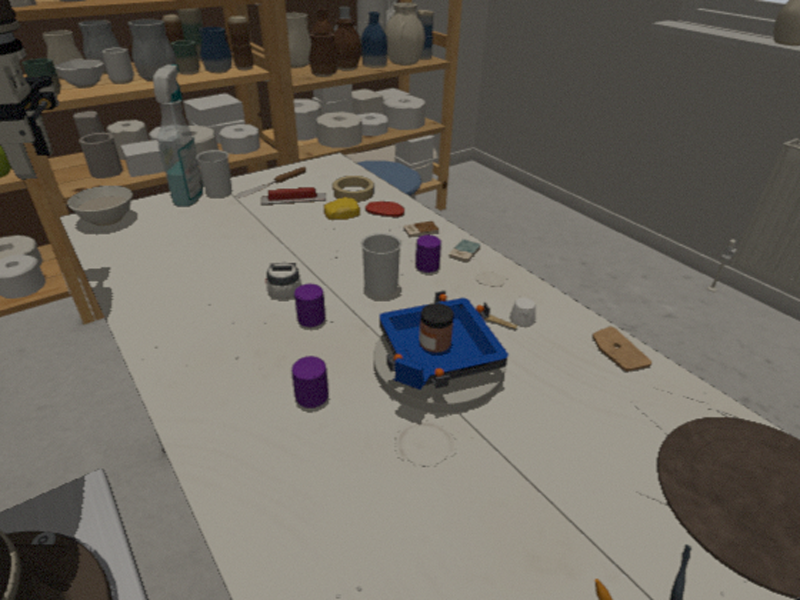

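The top view shows the blue tray at about (457,307), with its tab at (486,361). The timer is at (264,374), the beaker at (320,280) and the plug at (451,207). There are four jar-shaped things: purple at (328,376), (425,430) and (321,220), and an orange one with a black lid in the tray at (452,310). The last fits the description. I'll confirm it in a crop.

```bash
python3 - <<'E'
import cv2,numpy as np
a=cv2.imread('pics/top0.png')[168:273,268:373]
b=cv2.imread('pics/scene0.png')[195:285,255:360]
cv2.imwrite('pics/crop.png',np.hstack([cv2.resize(a,(420,420),interpolation=2),cv2.resize(b,(378,420),interpolation=2)[:, :378]]))
E
```

```text
(no output)
```

View pics/crop.png

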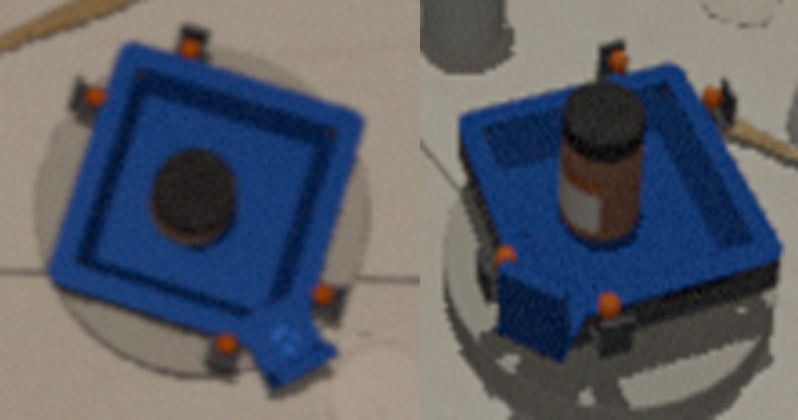

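The crop confirms it: orange body, black lid, lid centre at crop (192,189). The rim corners are at (122,42), (364,115) and (50,280), and the tab is around (290,345).

```bash
cat >> h.py <<'E'
def px(a,b): return 268+a/4-.5,168+b/4-.5
E
python3 - <<'E'
from h import *
print("jar",atz("top",*px(192,189),.096))
H,A,B=[atz("top",*px(*p),.060) for p in((122,42),(364,115),(50,280))]
print(H,A,B,np.linalg.norm(A-B),np.linalg.norm(H-A),np.linalg.norm(H-B))
c=(A+B)/2;x=(H-c)[:2];print("centre",c,"yaw",np.arctan2(x[1],x[0]),"yaw2",np.arctan2(*(B-A)[1::-1])-np.pi/2, np.linalg.norm(x))
for n,P in(("timer",(264,374,.052)),("p1",(328,374,.058)),("p2",(425,430,.058)),("p3",(321,214,.058)),("beaker",(320,279,.093)),("plug",(451,205,.034))):
    print(n,atz("top",P[0]*.7,P[1]*.7,P[2]).round(3))
# beads, tab outline
for p in((189,48),(94,97),(227,344),(323,295)): print("bead",atz("top",*px(*p),.066).round(3))
for p in((272,392),(335,352)): print("tabtop outer",atz("top",*px(*p),.0925).round(3))
# jar in scene: body base px in scene crop
s=lambda a,b:(255+a/4-.5 if 0 else 255+a*105/378-.5,195+b*90/420-.5)
print("jar scene lid", atz("scene",*s(605-420,115),.096))
E
```

```text
jar [0.60749521 0.08300579 0.096     ]
[0.70049703 0.12234037 0.06      ] [ 0.65965788 -0.01820966  0.06      ] [0.55985779 0.16110334 0.06      ] 0.20521503573625843 0.14636307281712488 0.1458833935782418
centre [0.60975783 0.07144684 0.06      ] yaw 0.5111557482198921 yaw2 0.5078727334276989 0.10403727255233645
timer [0.501 0.376 0.052]
p1 [0.503 0.274 0.058]
p2 [0.419 0.119 0.058]
p3 [0.767 0.297 0.058]
beaker [0.648 0.288 0.093]
plug [0.795 0.08  0.034]
bead [0.696 0.084 0.066]
bead [0.666 0.138 0.066]
bead [0.525 0.061 0.066]
bead [0.554 0.007 0.066]
tabtop outer [0.497 0.038 0.093]
tabtop outer [0.519 0.004 0.093]
jar scene lid [0.60278018 0.07576678 0.096     ]
```

```bash
python3 -m pendant '[-0.034,-0.0216,0,0,0,0,0.0918,-0.034,-0.0216,0,0,0,0,0.0918,-0.034,-0.0216,0,0,0,0,0.0918,-0.034,-0.0216,0,0,0,0,0.0918,-0.034,-0.0216,0,0,0,0,0.0918,-0.034,-0.0216,0,0,0,0,0.0918,-0.034,-0.0216,0,0,0,0,0.0918,-0.034,-0.0216,0,0,0,0,0.0918]' 20 && python3 -m pendant '[-0.034,-0.0216,0,0,0,0,0.0918,-0.034,-0.0216,0,0,0,0,0.0918,-0.034,-0.0216,0,0,0,0,0.0918,-0.034,-0.0216,0,0,0,0,0.0918,-0.034,-0.0216,0,0,0,0,0.0918,-0.034,-0.0216,0,0,0,0,0.0918,-0.034,-0.0216,0,0,0,0,0.0918,-0.034,-0.0216,0,0,0,0,0.0918]' && python3 -m pendant '[0,0,0,0,0,0.18,0.0918,0,0,0,0,0,0.18,0.0918,0,0,0,0,0,0.18,0.0918,0,0,0,0,0,0.18,0.0918,0,0,0,0,0,0,0.0918]'
cat > st.py <<'E'
from h import *
import sys
o=observe();M=R.from_rotvec(o["ee_rot"]).as_matrix()
print("t",round(o["clock"],2),"p",o["position"].round(4),"F",o["force"].round(1),"w mm",round(o["width"]*91.8,1),"g",round(o["gripper_force"],1),"ang(y)",round(np.arctan2(M[1,1],M[0,1]),3),"q",o["joints"].round(2))
print(M.round(3))
if len(sys.argv)>3:
    d=np.array([float(a) for a in sys.argv[1:4]])-o["position"];print("tool shift",(M.T@d).round(4))
E
python3 st.py .606 .081 .12
```

```text
clock: 1.1
position: [0.4084, 0.3336, 0.207]
ee_rot: [-0.534, -3.096, 0.001]
force: [0.6, 0.9, 0.3]
width: 0.998
gripper_force: 0.0
clock: 2.1
position: [0.6066, 0.0798, 0.2069]
ee_rot: [-0.534, -3.095, 0.0]
force: [0.7, 0.2, 0.0]
width: 1.002
gripper_force: 0.0
clock: 2.72
position: [0.6059, 0.081, 0.2068]
ee_rot: [-1.589, -2.71, 0.001]
force: [0.2, 0.5, 0.1]
width: 0.999
gripper_force: 0.0
t 2.73 p [0.6059 0.081  0.2068] F [0.2 0.5 0.1] w mm 91.7 g 0.0 ang(y) 0.51 q [-0.51  0.43  0.42  1.63 -0.19  1.12  0.47]
[[-0.488  0.873 -0.001]
 [ 0.873  0.488 -0.   ]
 [-0.    -0.001 -1.   ]]
tool shift [-0.0001  0.0002  0.0868]
```

```bash
python3 -m pendant '[0,0,0.03,0,0,0,0.0918,0,0,0.03,0,0,0,0.0918,0,0,0.027,0,0,0,0.0918,0,0,0,0,0,0,0.0918]' >/dev/null; python3 - <<'E'
from h import *
a=get_image("scene")[:,:,::-1].copy();b=get_image("top")[:,:,::-1].copy();o=observe();M=R.from_rotvec(o["ee_rot"]).as_matrix();print(o["position"])
x0,y0,s=235,150,5
c=cv2.resize(a[y0:y0+120,x0:x0+150],None,fx=s,fy=s,interpolation=2)
def dot(P,col):
    u,v=proj("scene",P);cv2.circle(c,(int((u-x0+.5)*s),int((v-y0+.5)*s)),4,col,-1)
p=o["position"]
for z in(.096,.038):   # predicted jar lid/base circle
    for t in np.arange(0,6.28,.5): dot([.606+.024*np.cos(t),.081+.024*np.sin(t),z],(0,255,0) if z>.05 else (255,255,0))
dot(p+.011*M[:,2],(255,0,255))
dot([.513,.018,.0925],(0,0,255)); dot([.513-.019*.487,.018+.019*.873,.0925],(0,0,255)); dot([.513+.019*.487,.018-.019*.873,.0925],(0,0,255))
cv2.imwrite("pics/s1.png",c)
E
```

```text
[0.60649054 0.0807766  0.12088044]
```

View pics/s1.png

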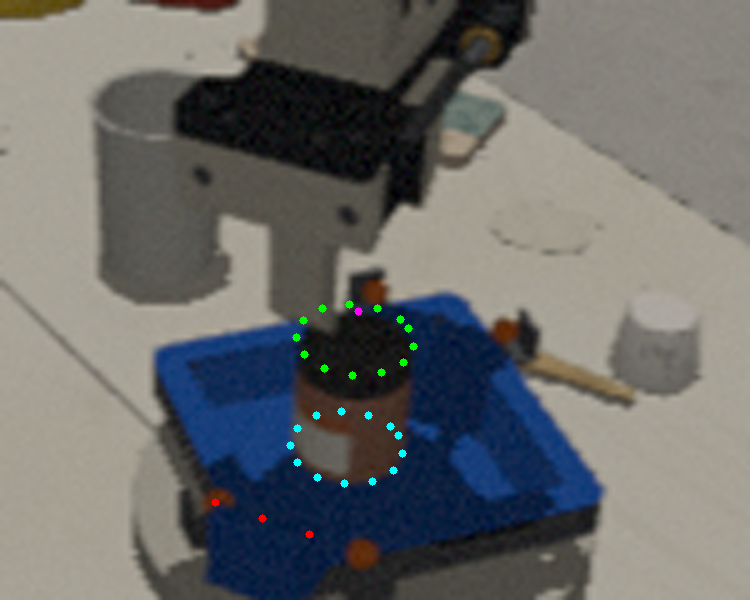

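The jar's lid and base outlines match the prediction to 1–2 mm, so I'll descend and grip.

```bash
python3 -m pendant '[0,0,0.023,0,0,0,0.0918,0,0,0.022,0,0,0,0.0918,0,0,0,0,0,0,0.0918,0,0,0,0,0,0,0.04,0,0,0,0,0,0,0.04,0,0,0,0,0,0,0.04,0,0,0,0,0,0,0.04,0,0,0,0,0,0,0.04]' 15; python3 st.py .606 .081 .16
```

```text
clock: 4.32
position: [0.6062, 0.0809, 0.0753]
ee_rot: [1.591, 2.709, 0.0]
force: [1.3, 0.4, 1.6]
width: 0.508
gripper_force: 14.7
t 4.33 p [0.6062 0.0809 0.0753] F [1.3 0.4 1.6] w mm 46.6 g 14.7 ang(y) 0.509 q [-0.47  0.56  0.37  1.77 -0.26  0.85  0.53]
[[-0.487  0.873  0.   ]
 [ 0.873  0.487  0.   ]
 [-0.     0.    -1.   ]]
tool shift [ 0.0002 -0.0001 -0.0847]
```

```bash
python3 -m pendant '[0,0,-0.008,0,0,0,0.04,0,0,-0.017,0,0,0,0.04,0,0,-0.02,0,0,0,0.04,0,0,-0.02,0,0,0,0.04,0,0,-0.015,0,0,0,0.04,0,0,-0.008,0,0,0,0.04]' 15 | grep -E "pos|width|force" ; python3 -m pendant '[-0.01,-0.006,0,0,0,0,0.04,-0.022,-0.013,0,0,0,0,0.04,-0.03,-0.018,0,0,0,0,0.04,-0.03,-0.018,0,0,0,0,0.04,-0.03,-0.018,0,0,0,0,0.04,-0.03,-0.018,0,0,0,0,0.04,-0.02,-0.012,0,0,0,0,0.04,-0.01,-0.006,0,0,0,0,0.04,0,0,0,0,0,0,0.04]' >/dev/null; python3 st.py .60 -.13 .0375; python3 - <<'E'
from h import *
a=get_image("scene")[:,:,::-1];b=get_image("top")[:,:,::-1]
cv2.imwrite("pics/s2.png",np.hstack([cv2.resize(b[150:330,250:390],(467,600),interpolation=2),cv2.resize(a[150:420,230:380],(333,600),interpolation=2)]))
E
```

```text
position: [0.6066, 0.0809, 0.1647]
force: [0.3, 0.6, -0.3]
width: 0.505
gripper_force: 15.0
t 6.2 p [ 0.5992 -0.132   0.1628] F [ 0.5  0.5 -1.2] w mm 46.0 g 15.0 ang(y) 0.507 q [-0.17  0.47  0.44  1.68 -0.23  1.03  0.85]
[[-0.486  0.874 -0.001]
 [ 0.874  0.486 -0.   ]
 [ 0.    -0.001 -1.   ]]
tool shift [0.0013 0.0018 0.1253]
```

View pics/s2.png

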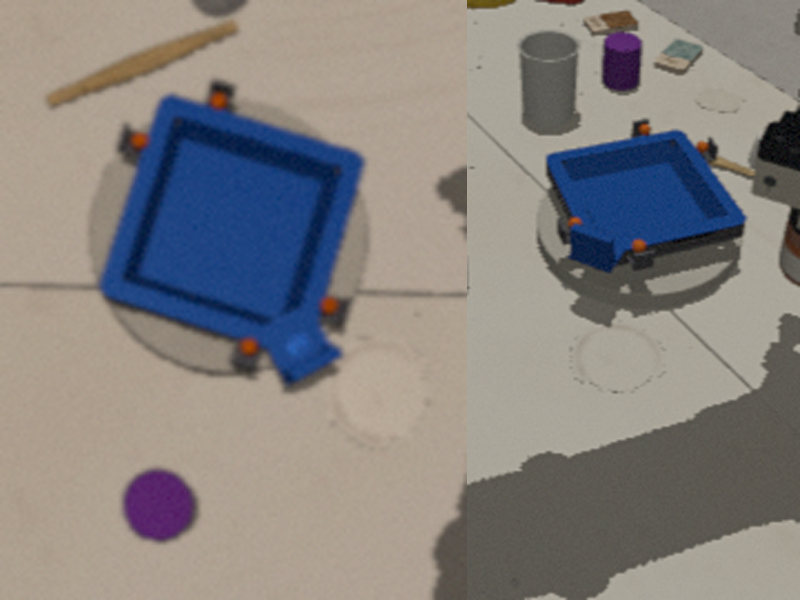

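The jar is in the gripper, at the right edge of the scene view, and the tray is still seated. I'll lower the jar.

```bash
python3 -m pendant '[0,0,0.015,0,0,0,0.04,0,0,0.025,0,0,0,0.04,0,0,0.025,0,0,0,0.04,0,0,0.025,0,0,0,0.04,0,0,0.02,0,0,0,0.04,0,0,0.009,0,0,0,0.04,0,0,0.004,0,0,0,0.04,0,0,0.001,0,0,0,0.04,0,0,0,0,0,0,0.04]' >/dev/null; python3 st.py .60 -.13 .0375
```

```text
t 7.42 p [ 0.6001 -0.1313  0.0398] F [-0.1  0.1 -1.4] w mm 45.9 g 15.0 ang(y) 0.509 q [-0.12  0.61  0.37  1.79 -0.3   0.79  0.91]
[[-0.487  0.873  0.001]
 [ 0.873  0.487 -0.   ]
 [-0.001  0.001 -1.   ]]
tool shift [0.0012 0.0005 0.0023]
```

```bash
python3 -m pendant '[0,0,0.0015,0,0,0,0.04,0,0,0,0,0,0,0.04]' | grep -E "^(pos|force)"; python3 -m pendant '[0,0,0.001,0,0,0,0.04,0,0,0,0,0,0,0.04]' | grep -E "^(pos|force)"
```

```text
position: [0.5997, -0.1312, 0.0379]
force: [-0.3, 0.2, -1.0]
position: [0.6001, -0.1312, 0.0371]
force: [1.1, 0.4, 5.1]
```

```bash
python3 -m pendant '[0,0,0,0,0,0,0.055,0,0,0,0,0,0,0.07,0,0,0,0,0,0,0.0918,0,0,0,0,0,0,0.0918]' | grep -E "^(pos|force|width|grip)"; python3 -m pendant '[0,0,-0.02,0,0,0,0.0918,0,0,-0.04,0,0,0,0.0918,0,0,-0.05,0,0,0,0.0918,0,0,-0.03,0,0,0,0.0918]' | grep -E "^(pos|force|width|grip)"; python3 st.py .513 .018 .14
```

```text
position: [0.5996, -0.1312, 0.0366]
force: [-0.7, 0.3, -0.6]
width: 0.874
gripper_force: 0.0
position: [0.6004, -0.1315, 0.1792]
force: [0.1, 0.7, -0.8]
width: 0.995
gripper_force: 0.0
t 8.93 p [ 0.6004 -0.1315  0.1792] F [ 0.1  0.7 -0.8] w mm 91.4 g 0.0 ang(y) 0.509 q [-0.18  0.46  0.45  1.67 -0.22  1.07  0.84]
[[-0.487  0.873  0.002]
 [ 0.873  0.487 -0.   ]
 [-0.002  0.002 -1.   ]]
tool shift [ 0.1732 -0.0035  0.039 ]
```

```bash
python3 - <<'E'
from h import *
ims={c:get_image(c)[:,:,::-1].copy() for c in("top","scene")}
c0=np.array([.610,.072]);y=.509;ex=np.array([np.cos(y),np.sin(y)]);ey=np.array([-ex[1],ex[0]])
out=[]
for c,x0,y0,s,w,h in(("top",310,225,8,50,70),("scene",255,205,6,66,93)):
    im=cv2.resize(ims[c][y0:y0+h,x0:x0+w],None,fx=s,fy=s,interpolation=2)
    for dx in(-.1155,-.1065):
        for dy in(-.019,.019):
            for z,col in((.060,(255,255,0)),(.0925,(0,255,0))):
                u,v=proj(c,[*(c0+dx*ex+dy*ey),z]);cv2.circle(im,(int((u-x0+.5)*s),int((v-y0+.5)*s)),3,col,-1)
    out.append(im[:558])
cv2.imwrite("pics/s3.png",np.hstack([cv2.copyMakeBorder(i,0,558-i.shape[0],0,0,0) for i in out]))
E
```

```text
(no output)
```

View pics/s3.png

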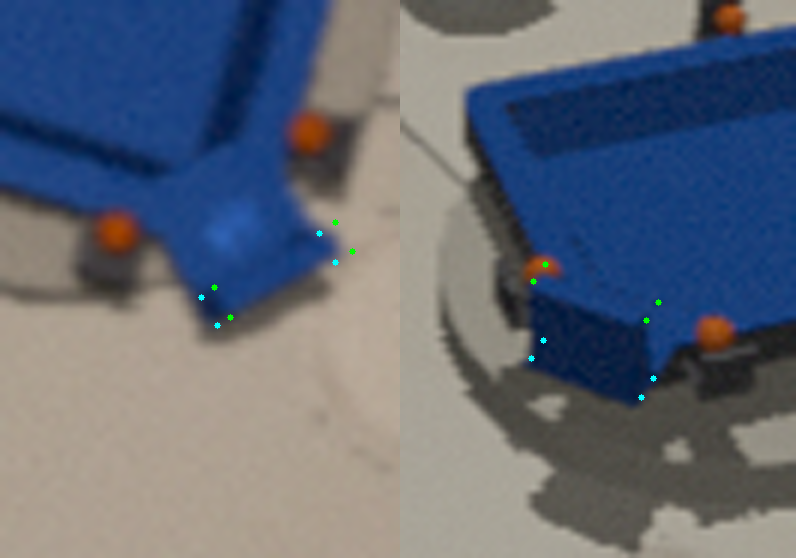

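The tab's outer face matches the predicted box within about 2–3 mm, shifted slightly towards -x and +y, so I'll aim at (0.511, 0.020).

```bash
python3 -m pendant '[0.015,0,0,0,0,0,0.0918,0.028,-0.001,0,0,0,0,0.08,0.03,-0.001,0,0,0,0,0.06,0.03,-0.001,0,0,0,0,0.05,0.03,-0.001,0,0,0,0,0.05,0.028,0,0,0,0,0,0.05,0.015,0,0,0,0,0,0.05,0,0,0,0,0,0,0.05]' >/dev/null; python3 st.py .511 .020 .074
```

```text
t 10.03 p [0.5096 0.0216 0.1762] F [ 0.1 -0.6 -0.2] w mm 50.2 g 0.0 ang(y) 0.511 q [-0.48  0.29  0.42  1.92 -0.14  0.97  0.52]
[[-0.489  0.872 -0.001]
 [ 0.872  0.489  0.   ]
 [ 0.001 -0.001 -1.   ]]
tool shift [-0.0022  0.0006  0.1022]
```

```bash
python3 -m pendant '[-0.0022,0.0006,0.022,0,0,0,0.05,0,0,0.03,0,0,0,0.05,0,0,0.025,0,0,0,0.05,0,0,0.015,0,0,0,0.05,0,0,0.0095,0,0,0,0.05,0,0,0,0,0,0,0.05]' >/dev/null; python3 st.py .511 .020 .074;  python3 -m pendant '[0,0,0,0,0,0,0.025,0,0,0,0,0,0,0.02,0,0,0,0,0,0,0.015,0,0,0,0,0,0,0.015]' 4 >/dev/null; python3 st.py
```

```text
t 10.78 p [0.512  0.0186 0.075 ] F [ 0.  -0.6 -0.1] w mm 50.0 g 0.0 ang(y) 0.508 q [-0.42  0.43  0.37  2.02 -0.23  0.74  0.6 ]
[[-0.487  0.873 -0.   ]
 [ 0.873  0.487 -0.   ]
 [ 0.    -0.001 -1.   ]]
tool shift [ 0.0017 -0.0002  0.001 ]
t 11.28 p [0.5121 0.019  0.0754] F [-0.2 -0.9 -0.2] w mm 16.7 g 0.0 ang(y) 0.509 q [-0.42  0.43  0.37  2.02 -0.23  0.74  0.6 ]
[[-0.487  0.873  0.   ]
 [ 0.873  0.487  0.   ]
 [-0.     0.    -1.   ]]
```

```bash
python3 -m pendant '[0,0,0,0,0,0,0.012,0,0,0,0,0,0,0.012]' 4 >/dev/null; python3 st.py | head -1;  python3 -m pendant '[0,0,0,0,0,0,0.009,0,0,0,0,0,0,0.005]' 4 >/dev/null; python3 st.py|head -1
```

```text
t 11.53 p [0.512  0.019  0.0752] F [ 0.   0.1 -0.3] w mm 12.0 g 0.0 ang(y) 0.509 q [-0.42  0.43  0.37  2.02 -0.23  0.74  0.6 ]
t 11.78 p [0.512  0.0189 0.0752] F [0.4 0.1 0.7] w mm 6.0 g 0.0 ang(y) 0.509 q [-0.42  0.43  0.37  2.02 -0.23  0.74  0.6 ]
```

The fingers passed 9 mm without touching anything, so I'll look.

```bash
python3 - <<'E'
from h import *
print(observe()["width"]*91.8)
b=get_image("scene")[:,:,::-1].copy();a=get_image("top")[:,:,::-1].copy()
cv2.imwrite("pics/s4.png",np.hstack([cv2.resize(a[180:280,270:370],(400,400),interpolation=2),cv2.resize(b[185:285,250:350],(400,400),interpolation=2)]))
E
```

```text
5.977791615267874
```

View pics/s4.png

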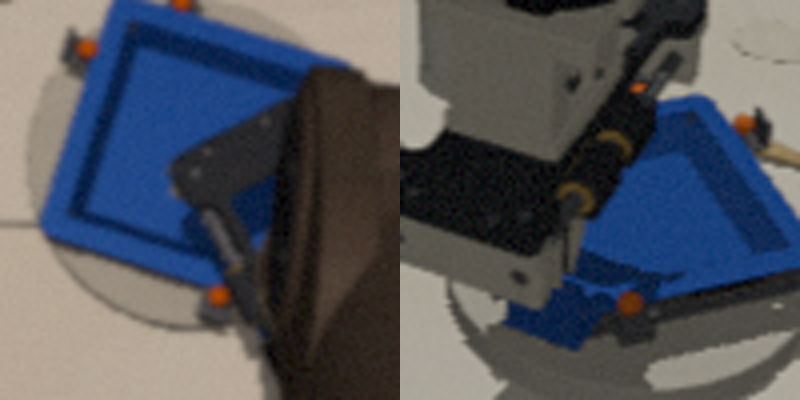

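```bash
python3 st.py|head -1; python3 -m pendant '[0,0,0,0,0,0,0.002,0,0,0,0,0,0,0.0]' 10 >/dev/null; python3 st.py|head -1; python3 - <<'E'
from h import *
p=observe()["position"]
u,v=proj("scene",p-[0,0,.011]);print((u-250)*4+400,(v-185)*4)
E
```

```text
t 11.88 p [0.512  0.0189 0.0752] F [ 0.1 -0.3  0.6] w mm 5.1 g 0.0 ang(y) 0.509 q [-0.42  0.43  0.37  2.02 -0.23  0.74  0.6 ]
t 12.12 p [0.512  0.0189 0.0752] F [ 0.   0.3 -0.1] w mm 0.5 g 0.0 ang(y) 0.509 q [-0.42  0.43  0.37  2.02 -0.23  0.74  0.6 ]
543.1241475680085 316.80935443367025
```

```bash
python3 - <<'E'
from h import *
p=np.array([.6065,.0808,.110]);ex=np.array([.873,.487,0]);ey=np.array([-.487,.873,0])
for n,e in(("ex",ex),("ey",ey)):
    for s in(-.046,.046):
        u,v=proj("scene",p+s*e);print("s1",n,s,(u-235)*5,(v-150)*5)
p=np.array([.512,.0189,.064])
for z in(0,.0285,.04,.066):
  for k in(0,-.02,.02):
    u,v=proj("scene",p+[0,0,z]+k*ex);print("s4",z,k,(u-250)*4+400,(v-185)*4)
for dx in(-.1155,-.1065):
    u,v=proj("scene",[*(np.array([.61,.072])+dx*ex[:2]),.0925]);print("tabtop",(u-250)*4+400,(v-185)*4)
b=get_image("scene")[:,:,::-1];cv2.imwrite("pics/s5.png",cv2.resize(b[190:285,250:350],(800,600),interpolation=2))
E
```

```text
s1 ex -0.046 310.93450584615283 371.4901989947231
s1 ex 0.046 397.42070449126345 251.68396471441085
s1 ey -0.046 462.81201533824657 340.38138293960276
s1 ey 0.046 253.38507231403355 278.8334068791279
s4 0 0 543.1492153114384 317.16738798876645
s4 0 -0.02 524.9083136067582 344.43749037309544
s4 0 0.02 560.6657713190732 290.98018060819754
s4 0.0285 0 545.0405785864111 272.25309327451953
s4 0.0285 -0.02 526.3942230805421 299.2379085641164
s4 0.0285 0.02 562.9291381831408 246.3649524867518
s4 0.04 0 545.8296285558426 253.51548567672364
s4 0.04 -0.02 527.014558210737 280.36805884519094
s4 0.04 0.02 563.8727477398738 227.76462909262386
s4 0.066 0 547.6715327104964 209.77569907295685
s4 0.066 -0.02 528.4636233007034 236.28923894663865
s4 0.066 0.02 566.0739918062961 184.37395843576257
tabtop 544.0847620021009 278.4965301010061
tabtop 552.2734072119433 266.600847104471
```

View pics/s5.png

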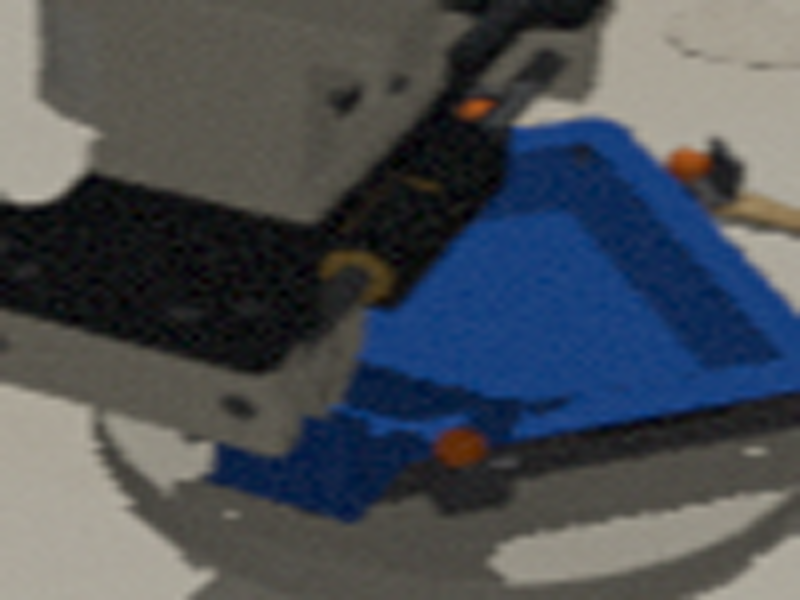

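The tab face is where I predicted and the tray hasn't moved, yet the fingers shut on nothing. In both views the tips look about 20–25 mm higher than stated, and no far fingertip shows at its predicted spot. They are probably passing above the tab. I'll reopen and feel downwards.

```bash
g(){ grep -E "^(pos|force|width)" | tr '\n' ' '; echo; }; python3 -m pendant '[0,0,0,0,0,0,0.032,0,0,0,0,0,0,0.032,0,0,0,0,0,0,0.032]' |g; python3 -m pendant '[0,0,0.003,0,0,0,0.032,0,0,0,0,0,0,0.032]' |g; python3 -m pendant '[0,0,0.003,0,0,0,0.032,0,0,0,0,0,0,0.032]' |g
```

```text
position: [0.512, 0.0189, 0.0752] force: [0.5, 0.2, 0.9] width: 0.283 
position: [0.5118, 0.0189, 0.0719] force: [0.3, 0.5, 0.5] width: 0.347 
position: [0.5118, 0.0189, 0.069] force: [-0.2, -0.2, 0.6] width: 0.351
```

```bash
g(){ grep -E "^(pos|force|width)" | tr '\n' ' '; echo; }; for i in 1; do python3 -m pendant '[0,0,0.003,0,0,0,0.032,0,0,0,0,0,0,0.032]' |g; done; python3 -m pendant '[0,0,0,0,0,0,0.01,0,0,0,0,0,0,0.005,0,0,0,0,0,0,0.0]' 4|g;python3 st.py|head -1
```

```text
position: [0.5119, 0.019, 0.066] force: [-0.4, -0.6, 0.9] width: 0.348 
position: [0.5119, 0.0189, 0.0663] force: [0.2, 1.6, 0.9] width: 0.101 
t 13.68 p [0.5119 0.0189 0.0663] F [0.2 1.6 0.9] w mm 9.2 g 4.0 ang(y) 0.509 q [-0.42  0.44  0.37  2.03 -0.24  0.71  0.61]
```

The fingers now hold the tab at 9.2 mm. The fingertips are indeed about 20 mm higher than stated, so I'll reopen and go deeper for a firmer hold.

```bash
g(){ grep -E "^(pos|force|width|grip)" | tr '\n' ' '; echo; }; python3 -m pendant '[0,0,0,0,0,0,0.032,0,0,0,0,0,0,0.032,0,0,0.005,0,0,0,0.032,0,0,0,0,0,0,0.032]' |g; python3 -m pendant '[0,0,0.004,0,0,0,0.032,0,0,0,0,0,0,0.032]' |g; python3 -m pendant '[0,0,0.003,0,0,0,0.032,0,0,0,0,0,0,0.032]' |g
```

```text
position: [0.5117, 0.0189, 0.0608] force: [-0.3, 0.2, 0.3] width: 0.348 gripper_force: 0.0 
position: [0.5118, 0.0189, 0.0569] force: [0.2, 0.5, -0.1] width: 0.346 gripper_force: 0.0 
position: [0.5119, 0.0189, 0.054] force: [0.4, 0.5, -0.0] width: 0.348 gripper_force: 0.0
```

```bash
g(){ grep -E "^(pos|force|width|grip)" | tr '\n' ' '; echo; }; python3 -m pendant '[0,0,0.003,0,0,0,0.032,0,0,0,0,0,0,0.032]' |g; python3 -m pendant '[0,0,0,0,0,0,0.014,0,0,0,0,0,0,0.005,0,0,0,0,0,0,0.0]' 4|g; python3 -m pendant '[0,0,0,0,0,0,0.0,0,0,0,0,0,0,0.0]' 40|g; python3 - <<'E'
from h import *
a=get_image("top")[:,:,::-1];b=get_image("scene")[:,:,::-1]
cv2.imwrite("pics/s6.png",np.hstack([cv2.resize(a[140:340,240:400],(480,600),interpolation=2),cv2.resize(b[160:360,230:336],(318,600),interpolation=2)]))
E
```

```text
position: [0.5119, 0.0189, 0.051] force: [1.2, -0.4, -0.9] width: 0.35 gripper_force: 0.0 
position: [0.512, 0.0189, 0.0513] force: [0.7, 0.4, 0.2] width: 0.1 gripper_force: 4.0 
position: [0.5121, 0.0187, 0.0513] force: [-0.0, -1.7, -0.2] width: 0.096 gripper_force: 40.0
```

View pics/s6.png

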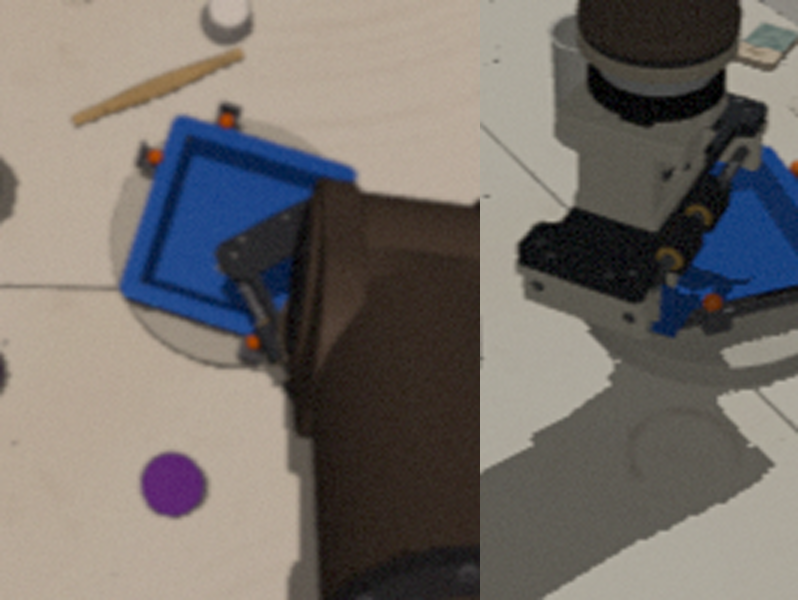

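The grip on the tab is firm at 40 N and the tray is still seated. Now I'll peel by rotating about the heel.

```bash
g(){ grep -E "^(pos|force|width|grip)" | tr '\n' ' '; echo; }; python3 -m pendant '[0,0.0001,-0.0037,0.0175,0,0,0,0,0.0001,-0.0037,0.0175,0,0,0,0,0.0001,-0.0037,0.0175,0,0,0,0,0.0001,-0.0037,0.0175,0,0,0,0,0,0,0,0,0,0]' 40|g; python3 -m pendant '[0,0.0001,-0.0037,0.0175,0,0,0,0,0.0001,-0.0037,0.0175,0,0,0,0,0.0001,-0.0037,0.0175,0,0,0,0,0.0001,-0.0037,0.0175,0,0,0,0,0,0,0,0,0,0,0,0,0,0,0,0,0]'|g; python3 st.py
```

```text
position: [0.5126, 0.0194, 0.066] force: [0.4, -1.4, -3.0] width: 0.094 gripper_force: 40.0 
position: [0.5144, 0.0202, 0.0806] force: [-1.5, -0.8, -2.8] width: 0.094 gripper_force: 40.1 
t 17.02 p [0.5144 0.0202 0.0806] F [-1.5 -0.8 -2.8] w mm 8.6 g 40.1 ang(y) 0.509 q [-0.47  0.5   0.41  1.9  -0.17  0.92  0.53]
[[-0.487  0.865 -0.122]
 [ 0.873  0.483 -0.068]
 [-0.    -0.139 -0.99 ]]
```

```bash
python3 -c "
from h import *;print(observe()['ft_torque'].round(2))"; python3 -m pendant '[0,0,0,0.01,0,0,0,0,0,0,0.01,0,0,0,0,0,0,0,0,0,0,0,0,0,0,0,0,0]'>/dev/null; python3 st.py; python3 - <<'E'
from h import *
print(observe()['ft_torque'].round(2))
a=get_image("top")[:,:,::-1];b=get_image("scene")[:,:,::-1]
cv2.imwrite("pics/s7.png",np.hstack([cv2.resize(a[140:340,240:400],(400,500),interpolation=2),cv2.resize(b[180:280,260:340],(400,500),interpolation=2)]))
E
```

```text
[-0.57  0.47 -0.09]
t 17.52 p [0.5144 0.0201 0.0808] F [-1.6 -2.5 -0.1] w mm 8.9 g 40.0 ang(y) 0.509 q [-0.48  0.51  0.41  1.88 -0.17  0.94  0.52]
[[-0.487  0.862 -0.139]
 [ 0.873  0.481 -0.078]
 [-0.    -0.159 -0.987]]
[-0.66  0.43 -0.14]
```

View pics/s7.png

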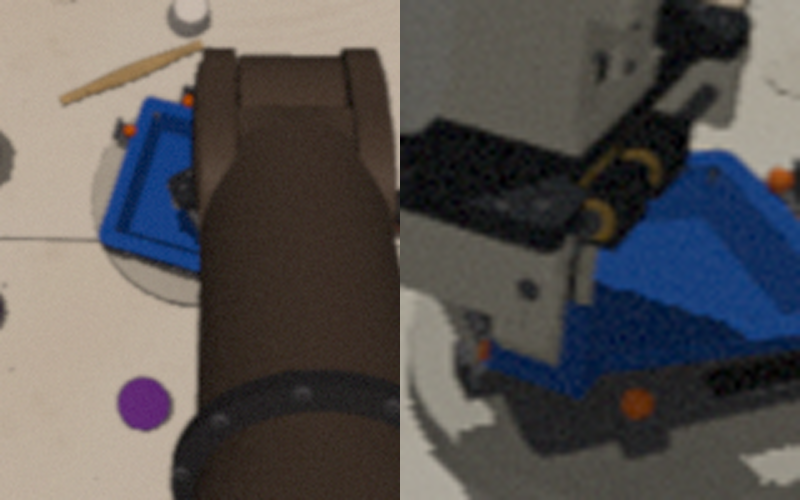

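The last view shows the tab corner clearly up, with dark steel visible beneath it, while the heel end is still between its beads. I'll peel further so the heel beads pop free gently, then lift.

```bash
g(){ grep -E "^(pos|force|width|grip)" | tr '\n' ' '; echo; }; python3 -m pendant '[0,0.0001,-0.0037,0.0175,0,0,0,0,0.0001,-0.0037,0.0175,0,0,0,0,0.0001,-0.0037,0.0175,0,0,0,0,0.0001,-0.0037,0.0175,0,0,0,0,0.0001,-0.0037,0.0175,0,0,0,0,0.0001,-0.0037,0.0175,0,0,0,0,0.0001,-0.0037,0.0175,0,0,0,0,0.0001,-0.0037,0.0175,0,0,0,0,0,0,0,0,0,0]' 60|g; python3 st.py 0.513 0.019 0.3
```

```text
position: [0.5207, 0.024, 0.1094] force: [-3.6, -2.4, -1.8] width: 0.094 gripper_force: 60.0 
t 18.75 p [0.5207 0.024  0.1094] F [-3.6 -2.4 -1.8] w mm 8.6 g 60.0 ang(y) 0.509 q [-0.51  0.57  0.44  1.72 -0.12  1.17  0.48]
[[-0.488  0.834 -0.259]
 [ 0.873  0.466 -0.145]
 [-0.    -0.296 -0.955]]
tool shift [-0.0006 -0.0653 -0.1793]
```

```bash
g(){ grep -E "^(pos|force|width|grip)" | tr '\n' ' '; echo; }; python3 -m pendant '[0,-0.0035,-0.005,0,0,0,0,0,-0.0035,-0.005,0,0,0,0,0,-0.0025,-0.0075,0,0,0,0,0,-0.0025,-0.0075,0,0,0,0,0,0,0,0,0,0,0]'|g;  python3 -m pendant '[0,-0.003,-0.0095,0,0,0,0,0,-0.0045,-0.0145,0,0,0,0,0,-0.0045,-0.0145,0,0,0,0,0,-0.006,-0.019,0,0,0,0,0,-0.006,-0.019,0,0,0,0,0,-0.006,-0.019,0,0,0,0,0,-0.006,-0.019,0,0,0,0,0,-0.0045,-0.0145,0,0,0,0,0,-0.003,-0.0095,0,0,0,0,0,0,0,0,0,0,0]'|g; python3 st.py
```

```text
position: [0.5178, 0.022, 0.1377] force: [-0.3, 0.2, -1.1] width: 0.094 gripper_force: 60.0 
position: [0.5168, 0.0214, 0.2825] force: [-0.3, -0.1, -1.8] width: 0.091 gripper_force: 60.0 
t 20.62 p [0.5168 0.0214 0.2825] F [-0.3 -0.1 -1.8] w mm 8.4 g 60.0 ang(y) 0.509 q [-0.54  0.41  0.49  1.52 -0.06  1.52  0.46]
[[-0.487  0.835 -0.257]
 [ 0.873  0.465 -0.144]
 [-0.    -0.295 -0.956]]
```

```bash
g(){ grep -E "^(pos|force|width|grip)" | tr '\n' ' '; echo; }; python3 -m pendant '[0,0,0,-0.015,0,0,0,0,0,0,-0.03,0,0,0,0,0,0,-0.04,0,0,0,0,0,0,-0.045,0,0,0,0,0,0,-0.045,0,0,0,0,0,0,-0.045,0,0,0,0,0,0,-0.04,0,0,0,0,0,0,-0.03,0,0,0,0,0,0,0,0,0,0,0,0,0,0,0,0,0]'|g; python3 -m pendant '[0,0,0,0,0,0,0,0,0,0,0,0,0,0,0,0,0,0,0,0,0,0,0,0,0,0,0,0]'|g; python3 st.py; python3 - <<'E'
from h import *
cv2.setNumThreads(1)
def blobs(c,lo,hi,n,amin=25):
    im=cv2.cvtColor(cv2.GaussianBlur(get_image(c)[:,:,::-1].copy(),(3,3),0),cv2.COLOR_BGR2HSV)
    k,_,s,ce=cv2.connectedComponentsWithStats(cv2.inRange(im,lo,hi))
    for i in range(1,k):
        if s[i,4]>amin: print(c,n,s[i].tolist(),ce[i].round(1))
for c in("top","scene"):
    blobs(c,(105,150,40),(125,255,255),"blue",60);blobs(c,(3,110,60),(16,255,255),"orange",6)
for z in(0,.029,.058): print("jar pred",z,[proj(c,[.60,-.131,z]).round(1) for c in("top","scene")])
o=observe();p=o["position"]; M=R.from_rotvec(o["ee_rot"]).as_matrix()
ex=M[:,1];ey=M[:,0];ez=-M[:,2]
q=p+.025*ez # tab grip point est
for n,a in(("heelcorner",(.215,0,-.0165)),("left",(.111,.104,-.0165)),("right",(.111,-.104,-.0165)),("tab",(0,0,0))):
    P=q+a[0]*ex+a[1]*ey+a[2]*ez;print(n,P.round(3),[proj(c,P).round(0) for c in("top","scene")])
E
```

```text
position: [0.5166, 0.0216, 0.2819] force: [0.4, 0.6, -1.0] width: 0.091 gripper_force: 60.0 
position: [0.5165, 0.0215, 0.2819] force: [-0.6, -0.3, -1.0] width: 0.092 gripper_force: 60.0 
t 22.38 p [0.5165 0.0215 0.2819] F [-0.6 -0.3 -1. ] w mm 8.5 g 60.0 ang(y) 0.509 q [-0.54  0.21  0.48  1.74 -0.1   1.23  0.48]
[[-0.487  0.873 -0.009]
 [ 0.873  0.487 -0.005]
 [ 0.    -0.01  -1.   ]]
top blue [278, 145, 82, 93, 3931] [313.1 188.3]
top blue [338, 197, 18, 24, 207] [346.5 207.2]
top orange [355, 109, 37, 24, 619] [372.7 120.8]
top orange [173, 115, 18, 18, 227] [181.5 123.4]
top orange [116, 118, 34, 28, 664] [132.1 131.2]
top orange [14, 150, 9, 35, 182] [ 17.8 167.1]
top orange [46, 167, 28, 42, 322] [ 59.  187.3]
top orange [322, 250, 6, 7, 31] [324.4 253.3]
top orange [510, 284, 5, 8, 22] [512.6 286.8]
scene blue [281, 112, 93, 49, 2408] [328.2 137.2]
scene orange [0, 0, 167, 25, 1387] [78.8  6.1]
scene orange [168, 0, 47, 116, 1434] [192.2  55.2]
scene orange [220, 14, 11, 8, 57] [225.   17.8]
scene orange [196, 16, 4, 3, 9] [197.2  16.8]
scene orange [0, 21, 18, 35, 116] [ 5.6 3
[... 2114 characters left out ...]
range [416, 231, 38, 28, 363] [433.2 244.3]
scene orange [275, 247, 7, 7, 39] [278.1 249.9]
scene orange [304, 258, 7, 6, 31] [306.9 260.4]
scene orange [362, 306, 24, 22, 172] [374.4 316.5]
scene orange [418, 415, 3, 4, 7] [418.9 416.1]
jar pred 0 [array([401.7, 226.7]), array([371.5, 318.2])]
jar pred 0.029 [array([404.7, 224.8]), array([374.1, 307.9])]
jar pred 0.058 [array([408. , 222.8]), array([376.9, 297. ])]
heelcorner [0.704 0.126 0.288] [array([299., 144.]), array([337., 110.])]
left [0.563 0.166 0.289] [array([275., 219.]), array([265., 118.])]
right [ 0.664 -0.015  0.289] [array([377., 166.]), array([376., 142.])]
tab [0.517 0.022 0.307] [array([359., 245.]), array([292., 146.])]
```

The numbers check out:
- **Tray:** its edges match a level tray at about 0.29 m within 2–3 px.
- **Stack:** its beads are where they were.
- **Jar:** its orange body is at its drop spot.

I'll hand it in.

```bash
python3 -c "
from cell import sign_off
print(sign_off())"
```

```text
the job is handed in; nothing more can be done
None
```

The job is handed in, no verdict returned: the jar stands on the table clear of the stack, and the blue tray was peeled off by its tab and is held level about 0.27 m up, with the stack where it was.

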